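# Run the clamp nut onto the drilling jig's stud

### The arm

A 7-joint arm with a two-finger parallel gripper is mounted at the origin on the work surface. World frame = base frame: x ahead of the robot, y to its left, z up, the work surface at z = 0. Lengths are in m, angles in rad, forces in N, time in s.
With the tool pointing down it reaches from about 0.4 to 0.75 m from the base axis. Payload 19.5 kg.
Tool frame: the origin (TCP) lies at the very end of the fingers, on their centre line; the grasp point (between the pads) lies 19 mm behind it; z points along the fingers, y is the direction in which the jaws open and shut (so a half turn about z gives the same grasp; the last joint's range is limited). The gripper opens to 85 mm and grips with 20 to 120 N. Pads are 22 mm wide; open, the fingers measure 114 mm over their backs; the gripper's body (76 mm by 85 mm) begins 54 mm behind the grasp point. The pads swing forward as they close: fully open they stand 13 mm farther back than shut.
Start: joints at [1.3, 0.707, -0.028, 1.485, 0.022, 0.951, -0.075], TCP at [0.13, -0.56, 0.194] pointing down, gripper open.
Joint ranges: [-2.71, 2.71], [-0.32, 2.16], [-1.57, 1.52], [0, 2.45], [-1.46, 4.6], [0, 2.02], [-2.83, 2.83]. Speed limits (rad/s): [1.89, 1.89, 2.57, 2.57, 3.01, 3.01, 3.01].

### API

Orientations are given as a unit quaternion [w, x, y, z].
In Python, from workcell import * gives the robot as it stands.
- The arm moves only by the shell command python3 -m creep 'ROWS' [FORCE]. ROWS is JSON, a list of rows, each an object with "claw": the gripper command: -1 is fully open, 1 is shut, values between are in proportion; "delta_pos": the shift along the tool's x, y, z in mm, a list of three; "rotation": the turn, a rotation vector about the tool's x, y, z in degrees, a list of three. A call has 1 to 20 rows; each row shifts and turns the pose as measured when the row begins, along the tool's axes as they then stand; what a row does not reach is not made up. A row lasts 1/12 s, in which the tool goes at most 41.7 mm and 7.16 degrees, less where a joint would pass 70% of its speed; a pose out of reach is approached as far as the arm can. A call with a gripper value outside its range is refused whole. The fingers move at their own pace and stop on an object; FORCE is the grip in N (left out, the last holds). Time passes only in rows, so rows that do not move let the fingers close. It gives the time, the measured TCP pose, the force and the opening at its end, in the units of the state.
- get_state(): the state, without advancing time (a new reading comes with each control period).
- get_image(name): name is "scene" or "top"; returns a dict with "color" (384x512x3 uint8, blue, green, red), "z_map" (384x512 float32, m along the optical axis (not along the pixel's ray), 0 where there is no reading), "fx", "fy", "cx", "cy" (pixels), "D" ([k1, k2, p1, p2, k3] as OpenCV has them; the pictures are not rectified), "R" (3x3) and "t" (3): a world point X has camera coordinates R X + t. Camera axes: x right, y down, z forward; pixel columns grow to the right and rows downward; lengths in m; the calibration is good to about 2 mm. A picture is of the moment at which its call begins.
- sign_off(): hands the job in, once; it reports no verdict.
The state is a dict: "time": time; "joint_pos": joint angles; "qd": joint speeds; "effort": joint torques, N m; "tcp_pos": TCP position; "tool_rot": TCP orientation; "ft_force": force on the tool from outside, world axes, zero at the start; "moment": the same for the moment, N m; "opening": opening from 0.0 (shut) to 1.0 (fully open).
Only numpy, scipy, OpenCV 4.12 (cv2) and the standard library are available. Lean on these libraries where they do the work, as an engineer would, in place of code of your own. Each camera call takes 0.05 s, during which the arm holds its last target.

### The job

The big hexagon nut has only been set down on top of the drilling jig's stud and has not caught the thread. Pressing it down lightly, turn it backward (counter-clockwise from above) just until you feel it drop at the thread start, then run it on forward without forcing the thread until its collar is home on the washer and hand-tight, not wrenched, and let go. Leave the other things on the bench where they are.

Things in the scene. Friction and masses are not known exactly. Their poses are not given: they have to be found in the camera images.
- nut_center (a point): Centre (half-way up, on the axis) of the loose steel hexagon nut: 42 mm high, hexagon 50 mm across flats from 8 to 42 mm above its underside, below it a round collar 68 mm across, 8 mm thick; open bore. z is its axis, up; its six flats face the point's x axis and every 60 degrees from it. At the start it stands upright and centred on the thread ends of the stud, its underside 13 mm above the washer.
- nut: The same nut (0.38 to 0.55 kg); origin at the centre of its underside. It has a right-hand, blunt-started three-start thread of 24 mm lead: 24 mm down for each full turn clockwise from above. Its play on the stud is about 1 mm along the axis and 1 mm sideways.
- nut_mark (a point): Small dark punch mark on top of the nut's collar, 30 mm from the axis in the point's +x direction and 8 mm above the nut's underside. It shows how far the nut has turned; it was struck anywhere and does not point to a thread start.
- stud_end (a point): Centre of the upper end of the jig's upright clamp stud, 46 mm above the washer. The uppermost 30 mm are a plain pilot 27 mm across, inside the nut; below it are the ends of the three threads (34 mm across, 120 degrees apart), hidden by the nut. Where they lie about the axis is not known, nor given by this point's heading.
- stud: The same stud, fixed; origin on its axis at the jig plate's top. Turned back (counter-clockwise from above) by an unknown 0.2 to 1.0 rad, the nut comes off the thread ends and can drop 4 to 5 mm onto the threads below; turned back further it climbs them at the lead. Oiled and self-locking: tightened with 0.5 N m it stays tight and clamps with some 40 N.
- washer_top (a point): Centre of the upper face of the fixed clamp washer, 72 mm across, 54 mm above the bench; the nut's collar must come to sit on it. From the drop that takes about 2.2 rad clockwise, then 0.3 to 0.5 rad more, rubbing on the washer, until the play is taken up and the nut tightens abruptly.
- jig: The jig, fixed: steel plate 200 by 190 mm, 18 mm thick (origin at the centre of its underside), on it a round aluminium gearbox cover 144 mm across (rim 34 mm, boss 48 mm above the bench), the washer on the cover, the stud through the middle.
- bearing: Loose ball bearing 42 mm across, 14 mm high, lying on the jig's plate near a corner. Leave it.
- cap_screw: Loose cap screw, 42 mm tall, standing on its head on the jig's plate near a corner. Leave it.
- spanner: Steel spanner 200 mm long lying left of the jig. Leave it.
- screwdriver: Black-handled screwdriver 210 mm long lying right of the jig. Leave it.
- gear: Steel gear 86 mm across, 22 mm high, lying on the bench. Leave it.
- oil_can: Grey oil can 64 mm across, 175 mm high with its spout, standing on the bench. Leave it.
- parts_tray: Open steel tray 130 by 180 mm, 35 mm high, right of the jig. Leave it.
Not all that is in view belongs to the job. What is shaped like the nut but green or turquoise is not meant.

How it is judged:
By the outcome, as a careful person would: the job done as asked, in the order asked, and still so for the second after the job is handed in, with the robot touching nothing.
It also fails if it takes over 51 s, if anything falls off the work surface, if the arm or the gripper's body presses on something with over 40 N, if the wrist force passes 120 N, or if a joint passes its speed limit or range.

## Working session

There is one attempt and no reset: what is moved stays moved. The work goes in short steps, Python scripts to look and compute and a shell command to move; the robot and the scene stay as the last step left them, time stands still between calls to the robot, and variables do not carry over. Pictures are saved under pics/ and viewed, and the job is handed in when it is done.

```bash
ls; mkdir -p pics; python3 - <<'E'
from workcell import *
import cv2,numpy as np
s=get_state()
for k,v in s.items(): print(k,np.round(v,3))
for n in("scene","top"):
    d=get_image(n); cv2.imwrite(f"pics/{n}0.png",d["color"]); np.savez(f"{n}0.npz",**d)
    print(n,d["fx"],d["fy"],d["cx"],d["cy"],d["D"],np.round(d["R"],3).tolist(),d["t"])
E
```

```text
pics
time 0.0
joint_pos [ 1.3    0.707 -0.028  1.485  0.022  0.951 -0.075]
qd [-0.002  0.001 -0.    -0.     0.001  0.001  0.   ]
effort [-2.0000e-03 -8.8322e+01  1.2340e+00 -2.3617e+01  1.7000e-02  7.0000e-03
  0.0000e+00]
tcp_pos [ 0.13  -0.56   0.193]
tool_rot [-0.001  0.993  0.114 -0.   ]
ft_force [-0.607  1.031 -0.623]
moment [ 0.01   0.007 -0.002]
opening 0.996
scene 377.4808502450497 377.4808502450497 256.51576174498587 197.00881909798295 [-0.00436561  0.          0.          0.          0.        ] [[-0.607, 0.794, 0.006], [0.483, 0.375, -0.791], [-0.63, -0.478, -0.612]] [ 0.39752007 -0.16596757  1.4608968 ]
top 468.6090007070741 468.6090007070741 253.5814140519273 192.45376093285722 [-0.01616713  0.          0.          0.          0.        ] [[-0.01, -1.0, 0.004], [-0.996, 0.01, -0.086], [0.086, -0.005, -0.996]] [-0.04942262  0.57776272  1.73948734]
```

View pics/scene0.png

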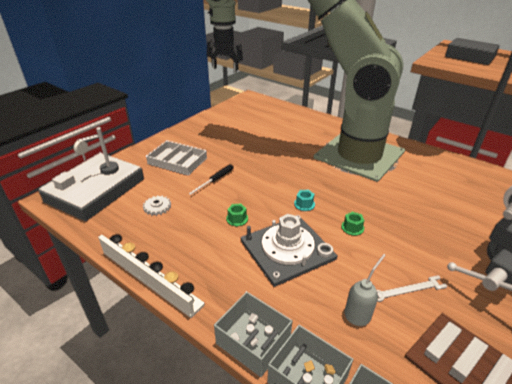

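View pics/top0.png

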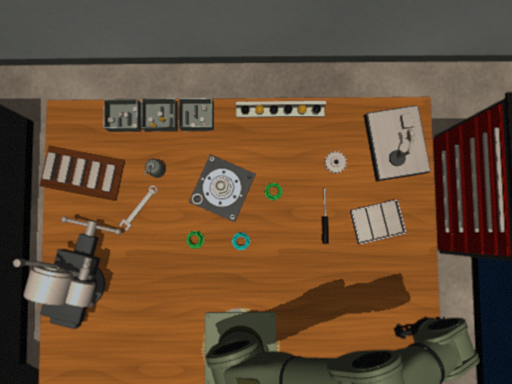

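The top picture shows the jig at (222,187). The green and turquoise lookalikes are at (273,191), (196,239) and (241,241). I'll enlarge the nut in both views.

```bash
cat > h.py <<'E'
import cv2,numpy as np
def load(f): 
    d=np.load(f); return {k:d[k] for k in d.files}
def K(d): return np.array([[d["fx"],0,d["cx"]],[0,d["fy"],d["cy"]],[0,0,1]],float)
def on_z(d,u,v,z):
    p=cv2.undistortPoints(np.array([[[u,v]]],float),K(d),d["D"])[0,0]
    R=np.array(d["R"]);c=-R.T@d["t"];r=R.T@np.array([p[0],p[1],1]);return c+r*(z-c[2])/r[2]
def proj(d,X):
    return cv2.projectPoints(np.atleast_2d(np.array(X,float)),cv2.Rodrigues(np.array(d["R"]))[0],np.array(d["t"],float),K(d),d["D"])[0][:,0]
def crop(d,u0,v0,w,h,s,f):
    im=cv2.resize(d["color"][v0:v0+h,u0:u0+w],None,fx=s,fy=s,interpolation=cv2.INTER_CUBIC)
    for i in range(0,w,10): cv2.putText(im,str(u0+i),(i*s,10),0,.35,(0,0,255),1); cv2.line(im,(i*s,12),(i*s,18),(0,0,255),1)
    for j in range(0,h,10): cv2.putText(im,str(v0+j),(0,j*s+4),0,.35,(0,0,255),1); cv2.line(im,(24,j*s),(30,j*s),(0,0,255),1)
    cv2.imwrite(f,im)
E
python3 -c "
from h import *
crop(load('top0.npz'),185,150,75,75,8,'pics/tc0.png')
crop(load('scene0.npz'),240,200,100,75,8,'pics/sc0.png')"
```

```text
(no output)
```

View pics/tc0.png

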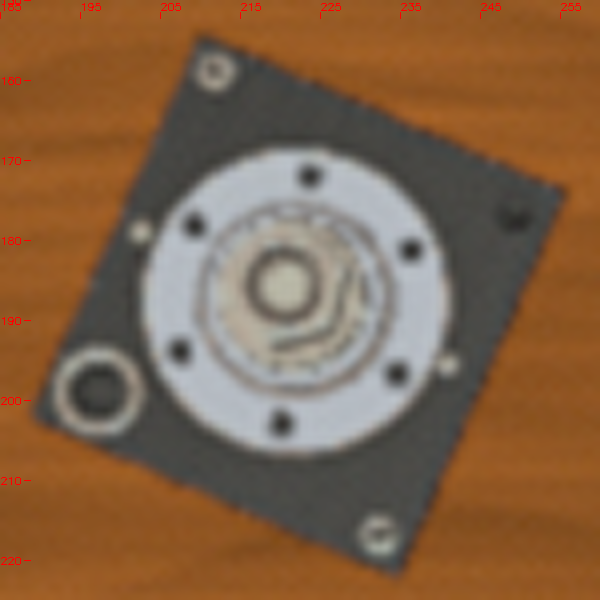

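View pics/sc0.png

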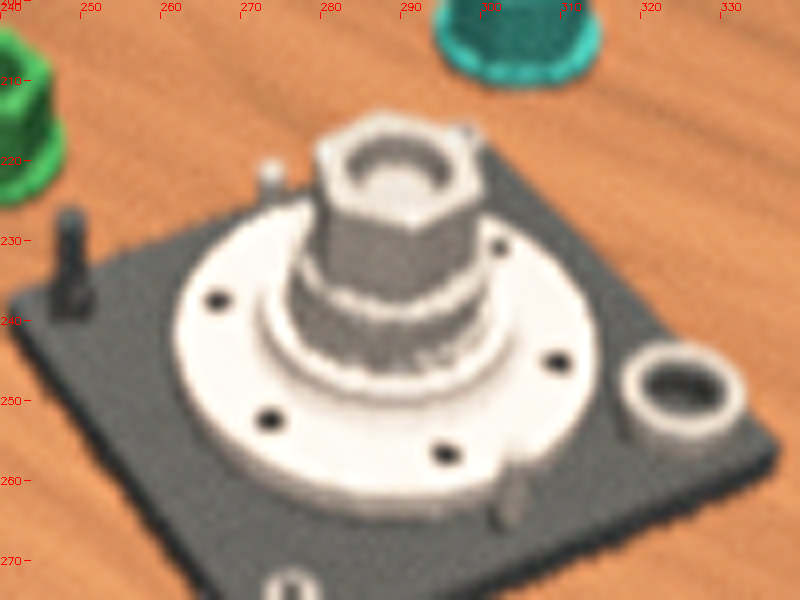

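```bash
python3 - <<'E'
from h import *
t=load('top0.npz'); s=load('scene0.npz')
print('stud top',on_z(t,220.5,185.6,.100),'cover top-rim',on_z(t,222,187.6,.034))
P=np.array([(383,115),(465,133),(485,180),(410,230),(327,207),(316,150)])/8+[240,200]
Q=np.array([on_z(s,u,v,.109)[:2] for u,v in P]); c=Q.mean(0);print(c)
r=Q-c;a=np.degrees(np.arctan2(r[:,1],r[:,0]));print(np.hypot(*r.T),a,a%60)
print('bore scene',on_z(s,240+398/8,200+178/8,.105))
def xyz(d,f=lambda p:True):
    v,u=np.mgrid[:384,:512];z=d['z_map'];p=cv2.undistortPoints(np.dstack([u,v]).reshape(-1,1,2).astype(float),K(d),d['D']).reshape(384,512,2)
    return (np.dstack([p*z[...,None],z])-d['t'])@np.array(d['R'])
for n,d in(('t',t),('s',s)):
    X=xyz(d);cc=np.array([.572,.065]) if 0 else c
    m=(np.hypot(X[...,0]-c[0],X[...,1]-c[1])<.06)&(X[...,2]>.1035)
    A=X[m];print(n,m.sum(),A.mean(0),(A.max(0)+A.min(0))/2,A.max(0)-A.min(0))
E
```

```text
stud top [0.5967913  0.06408388 0.1       ] cover top-rim [0.59590273 0.06285436 0.034     ]
[0.59976509 0.06643414]
[0.02705682 0.0295257  0.0284814  0.02958414 0.03051303 0.02772771] [-136.13512348  164.68359522  116.38274268   40.98620287  -14.54965458
  -71.55283863] [43.86487652 44.68359522 56.38274268 40.98620287 45.45034542 48.44716137]
bore scene [0.59968381 0.06676397 0.105     ]
t 97 [0.59632036 0.06395608 0.10890896] [0.59828877 0.06504921 0.11136258] [0.0510659  0.0505333  0.01565045]
s 151 [0.60033194 0.06570856 0.10686492] [0.59807966 0.06458534 0.10722758] [0.05369935 0.05433447 0.00734677]
```

```bash
python3 - <<'E'
from h import *
t=load('top0.npz'); s=load('scene0.npz')
ims=[]
for d,c,(u0,v0) in((t,(.5965,.0640),(202,167)),(s,(.5998,.0665),(270,205))):
    im=cv2.resize(d['color'][v0:v0+40,u0:u0+40],None,fx=10,fy=10,interpolation=cv2.INTER_CUBIC);raw=im.copy()
    h=np.radians(np.arange(6)*60+45); 
    for z in(.109,.075):
        p=proj(d,np.c_[c[0]+.02887*np.cos(h),c[1]+.02887*np.sin(h),np.full(6,z)]);p=((p+.5-[u0,v0])*10).astype(int)
        cv2.polylines(im,[p],True,(0,0,255) if z>.1 else(255,0,0),1)
    ims.append(np.vstack([raw,im])[:,:])
o=np.hstack(ims);cv2.imwrite('pics/ov0.png',cv2.resize(o,None,fx=.75,fy=.75))
E
```

```text
(no output)
```

View pics/ov0.png

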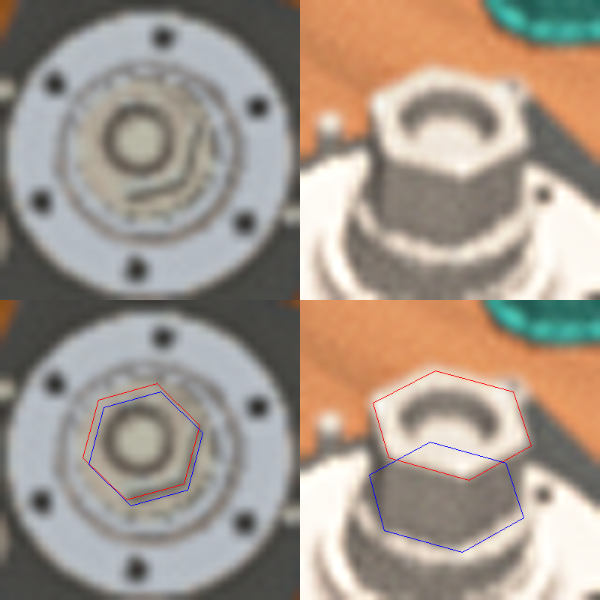

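The red hexagon overlay fits in both views. The corners are at 45° mod 60, so the flats face 15° mod 60. The nut axis is at about (0.598, 0.065), and its top and stud heights match the figures given. I'll travel there now.

```bash
cat >> h.py <<'E'
def st(tgt=None):
    from workcell import get_state
    from scipy.spatial.transform import Rotation as Ro
    s=get_state();R=Ro.from_quat(np.roll(s['tool_rot'],-1)).as_matrix();p=np.array(s['tcp_pos'])
    print('t %.2f'%s['time'],'p',np.round(p*1000,1),'yhead %.1f'%np.degrees(np.arctan2(R[1,1],R[0,1])),'zax',np.round(R[:,2],4),'F',np.round(s['ft_force'],1),'M',np.round(s['moment'],2),'op %.3f'%s['opening'],'j7 %.2f'%s['joint_pos'][6])
    if tgt is not None: print('tool delta mm',np.round(R.T@(np.array(tgt)-p)*1000,1))
    return s
E
python3 -m creep '[{"claw":-1,"delta_pos":[30,-25,0],"rotation":[0,0,0]},{"claw":-1,"delta_pos":[30,-25,0],"rotation":[0,0,0]},{"claw":-1,"delta_pos":[30,-25,0],"rotation":[0,0,0]},{"claw":-1,"delta_pos":[30,-25,0],"rotation":[0,0,0]},{"claw":-1,"delta_pos":[30,-25,0],"rotation":[0,0,0]},{"claw":-1,"delta_pos":[30,-25,0],"rotation":[0,0,0]},{"claw":-1,"delta_pos":[30,-25,0],"rotation":[0,0,0]},{"claw":-1,"delta_pos":[30,-25,0],"rotation":[0,0,0]},{"claw":-1,"delta_pos":[30,-25,0],"rotation":[0,0,0]},{"claw":-1,"delta_pos":[30,-25,0],"rotation":[0,0,0]}]' 40; python3 -c "
from h import *
st([.598,.065,.16])"
```

```text
time: 0.93
tcp_pos: [0.3686, -0.2398, 0.1903]
tool_rot: [-0.001, 0.994, 0.107, -0.002]
ft_force: [0.6, -1.7, -0.2]
opening: 1.0
t 0.93 p [ 368.6 -239.8  190.3] yhead -77.7 zax [-0.0044  0.0017 -1.    ] F [ 0.6 -1.7 -0.2] M [-0.07 -0.02  0.02] op 1.000 j7 -0.81
tool delta mm [ 289.3 -248.8   29.8]
```

```bash
python3 -m creep '[{"claw":-1,"delta_pos":[30,-26,0],"rotation":[0,0,0]},{"claw":-1,"delta_pos":[30,-26,0],"rotation":[0,0,0]},{"claw":-1,"delta_pos":[30,-26,0],"rotation":[0,0,0]},{"claw":-1,"delta_pos":[30,-26,0],"rotation":[0,0,0]},{"claw":-1,"delta_pos":[30,-26,0],"rotation":[0,0,0]},{"claw":-1,"delta_pos":[30,-26,0],"rotation":[0,0,0]},{"claw":-1,"delta_pos":[30,-26,0],"rotation":[0,0,0]},{"claw":-1,"delta_pos":[30,-26,0],"rotation":[0,0,0]},{"claw":-1,"delta_pos":[30,-26,0],"rotation":[0,0,0]},{"claw":-1,"delta_pos":[0,0,0],"rotation":[0,0,-7]},{"claw":-1,"delta_pos":[0,0,0],"rotation":[0,0,-7]},{"claw":-1,"delta_pos":[0,0,0],"rotation":[0,0,-7]},{"claw":-1,"delta_pos":[0,0,0],"rotation":[0,0,-7]},{"claw":-1,"delta_pos":[0,0,0],"rotation":[0,0,-7]},{"claw":-1,"delta_pos":[0,0,0],"rotation":[0,0,-7]},{"claw":-1,"delta_pos":[0,0,0],"rotation":[0,0,-7]},{"claw":-1,"delta_pos":[0,0,0],"rotation":[0,0,-7]},{"claw":-1,"delta_pos":[0,0,0],"rotation":[0,0,-7]},{"claw":-1,"delta_pos":[0,0,0],"rotation":[0,0,-7]}]'; python3 -c "
from h import *
st([.598,.065,.16])"
```

```text
time: 2.52
tcp_pos: [0.5899, 0.0758, 0.1841]
tool_rot: [-0.005, 0.742, 0.671, -0.003]
ft_force: [0.3, 0.6, 0.1]
opening: 0.997
t 2.52 p [589.9  75.8 184.1] yhead -5.8 zax [-0.0123  0.0036 -0.9999] F [0.3 0.6 0.1] M [-0.02 -0.04 -0.  ] op 0.997 j7 -0.45
tool delta mm [-10.    9.5  24. ]
```

```bash
cat >> h.py <<'E'
def rot_to(head):
    from workcell import get_state
    from scipy.spatial.transform import Rotation as Ro
    s=get_state();R=Ro.from_quat(np.roll(s['tool_rot'],-1)).as_matrix()
    h=np.radians(head);y=np.array([np.cos(h),np.sin(h),0]);z=np.array([0,0,-1.]);D=np.c_[np.cross(y,z),y,z]
    print('rot tool deg',np.round(Ro.from_matrix(R.T@D).as_rotvec(degrees=True),2))
    # tilt only, at present heading
    hh=np.arctan2(R[1,1],R[0,1]);y=np.array([np.cos(hh),np.sin(hh),0]);D=np.c_[np.cross(y,z),y,z]
    print('tilt fix deg',np.round(Ro.from_matrix(R.T@D).as_rotvec(degrees=True),2))
E
python3 -m creep '[{"claw":-1,"delta_pos":[0,0,0],"rotation":[0,0,-7]},{"claw":-1,"delta_pos":[0,0,0],"rotation":[0,0,-7]},{"claw":-1,"delta_pos":[0,0,0],"rotation":[0,0,-7]},{"claw":-1,"delta_pos":[0,0,0],"rotation":[0,0,-7]},{"claw":-1,"delta_pos":[0,0,0],"rotation":[0,0,-7]},{"claw":-1,"delta_pos":[0,0,0],"rotation":[0,0,-7]},{"claw":-1,"delta_pos":[0,0,0],"rotation":[0,0,-7]},{"claw":-1,"delta_pos":[0,0,0],"rotation":[0,0,-7]},{"claw":-1,"delta_pos":[0,0,0],"rotation":[0,0,-7]},{"claw":-1,"delta_pos":[0,0,0],"rotation":[0,0,-7]},{"claw":-1,"delta_pos":[0,0,0],"rotation":[0,0,-7]}]'; python3 -c "
from h import *
st([.598,.065,.16]);rot_to(75)"
```

```text
time: 3.43
tcp_pos: [0.5884, 0.0747, 0.1812]
tool_rot: [-0.009, 0.148, 0.989, -0.0]
ft_force: [0.2, 0.3, -0.5]
opening: 0.996
t 3.43 p [588.4  74.7 181.2] yhead 73.0 zax [-0.0177  0.0021 -0.9998] F [ 0.2  0.3 -0.5] M [-0.06  0.05 -0.06] op 0.996 j7 0.67
tool delta mm [-12.4  -6.4  21. ]
rot tool deg [-0.16 -1.01 -2.  ]
tilt fix deg [-0.18 -1.   -0.  ]
```

```bash
python3 -m creep '[{"claw":-1,"delta_pos":[-6,-3,0],"rotation":[-0.2,-1.2,-2]},{"claw":-1,"delta_pos":[-6,-3,0],"rotation":[0,0,0]},{"claw":-1,"delta_pos":[0,0,0],"rotation":[0,0,0]},{"claw":-1,"delta_pos":[0,0,0],"rotation":[0,0,0]},{"claw":-1,"delta_pos":[0,0,0],"rotation":[0,0,0]},{"claw":-1,"delta_pos":[0,0,0],"rotation":[0,0,0]}]'; python3 -c "
from h import *
st([.598,.065,.16]);rot_to(75)
from workcell import get_image
for n in('scene','top'):
    d=get_image(n);np.savez(n+'1.npz',**d)
st()
s=load('scene1.npz');t=load('top1.npz')
crop(s,240,140,100,130,5,'pics/sc1.png')
crop(t,170,140,100,100,5,'pics/tc1.png')"
```

```text
time: 3.93
tcp_pos: [0.5982, 0.0649, 0.1797]
tool_rot: [-0.0, 0.129, 0.992, -0.0]
ft_force: [-0.2, 0.3, -0.4]
opening: 0.999
t 3.93 p [598.2  64.9 179.7] yhead 75.2 zax [-2.e-04 -2.e-04 -1.e+00] F [-0.2  0.3 -0.4] M [-0.02  0.03 -0.01] op 0.999 j7 0.72
tool delta mm [ 0.2  0.1 19.7]
rot tool deg [-0.01 -0.01  0.23]
tilt fix deg [-0.01 -0.01 -0.  ]
t 4.03 p [598.2  64.9 179.8] yhead 75.3 zax [-1.e-04 -2.e-04 -1.e+00] F [-0.3 -0.1  0.1] M [-0.03  0.04  0.05] op 0.998 j7 0.72
```

View pics/sc1.png

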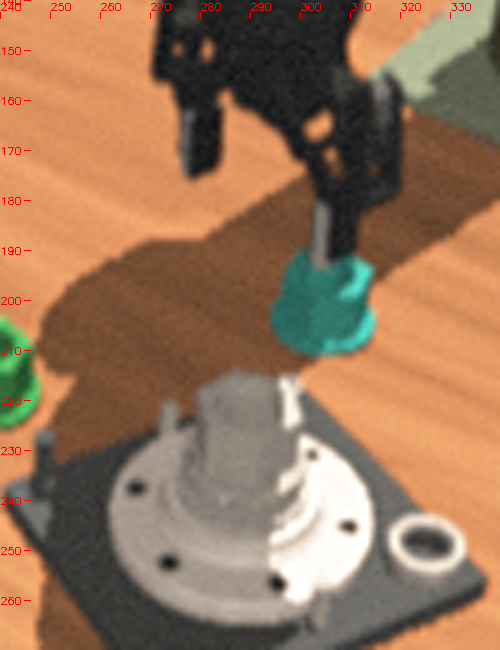

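```bash
python3 - <<'E'
from h import *
s=load('scene1.npz');t=load('top1.npz')
h=np.radians(75.2);y=np.array([np.cos(h),np.sin(h),0]);x=np.array([np.sin(h),-np.cos(h),0])
c=np.array([.5982,.0649,.1927])
for d in(s,t):
  for a in(-.0425,.0425,-.057,.057): print(a,[np.round(proj(d,c+a*y+b*x)[0],1).tolist() for b in(-.011,0,.011)])
E
```

```text
-0.0425 [[283.6, 185.5], [280.4, 187.0], [277.1, 188.6]]
0.0425 [[306.7, 201.9], [303.4, 203.6], [300.1, 205.4]]
-0.057 [[279.9, 182.9], [276.7, 184.4], [273.4, 185.9]]
0.057 [[310.9, 204.9], [307.6, 206.6], [304.2, 208.4]]
-0.0425 [[229.7, 188.6], [230.5, 185.5], [231.3, 182.4]]
0.0425 [[205.6, 182.5], [206.4, 179.4], [207.2, 176.3]]
-0.057 [[233.8, 189.7], [234.6, 186.5], [235.4, 183.4]]
0.057 [[201.5, 181.5], [202.3, 178.4], [203.1, 175.3]]
```

View pics/tc1.png

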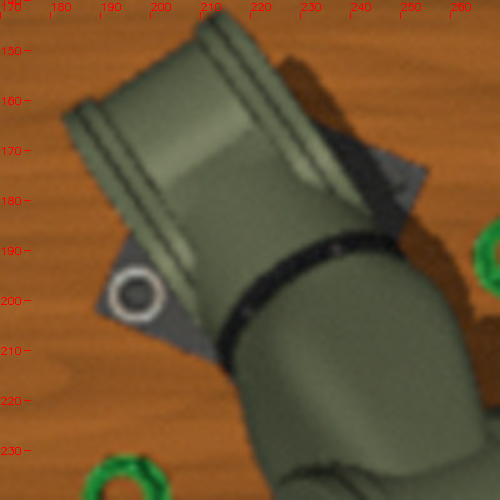

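```bash
python3 - <<'E'
from h import *
s=load('scene1.npz')
def X(d,u,v):
    p=cv2.undistortPoints(np.array([[[u,v]]],float),K(d),d["D"])[0,0];z=d['z_map'][v,u]
    return np.round(np.array(d['R']).T@(np.array([p[0]*z,p[1]*z,z])-d['t'])*1000,0)
for u,v in[(276,165),(276,172),(276,174),(279,174),(281,172),(302,182),(302,190),(302,192),(306,188),(306,190),(285,235),(288,215),(160,100)]: print((u,v),X(s,u,v))
E
```

```text
(276, 165) [597.  14. 260.]
(276, 172) [598.  16. 241.]
(276, 174) [597.  15. 234.]
(279, 174) [593.  21. 235.]
(281, 172) [589.  24. 239.]
(302, 182) [291. -78.  -3.]
(302, 190) [621. 105. 240.]
(302, 192) [623. 107. 236.]
(306, 188) [621. 115. 250.]
(306, 190) [619. 114. 243.]
(285, 235) [620.  68.  75.]
(288, 215) [580.  48. 107.]
(160, 100) [  -40. -1220.  -118.]
```

```bash
python3 - <<'E'
from h import *
s=load('scene0.npz');s1=load('scene1.npz')
print(proj(s,[[.13,-.56,.193],[.13,-.56,.206],[.13,-.56,.25]]))
a=cv2.resize(s['color'][10:90,180:260],None,fx=5,fy=5,interpolation=cv2.INTER_CUBIC)
b=cv2.resize(s1['color'][130:210,250:330],None,fx=5,fy=5,interpolation=cv2.INTER_CUBIC)
cv2.imwrite('pics/tips.png',np.hstack([a,b]))
def XX(d,u,v):
    p=cv2.undistortPoints(np.array([[[u,v]]],float),K(d),d["D"])[0,0];z=d['z_map'][v,u]
    return np.round(np.array(d['R']).T@(np.array([p[0]*z,p[1]*z,z])-d['t'])*1000,0)
for v in range(172,180): print(v,[XX(s1,u,v).tolist() for u in(276,279)])
for v in range(186,200,2): print(v,[XX(s1,u,v).tolist() for u in(301,305)])
E
```

```text
[[225.61295803  81.9615776 ]
 [225.47049473  78.81078979]
 [224.97724596  67.89916807]]
172 [[598.0, 16.0, 241.0], [592.0, 20.0, 240.0]]
173 [[600.0, 17.0, 240.0], [594.0, 22.0, 239.0]]
174 [[597.0, 15.0, 234.0], [593.0, 21.0, 235.0]]
175 [[597.0, 15.0, 231.0], [593.0, 21.0, 232.0]]
176 [[319.0, -169.0, -1.0], [593.0, 21.0, 229.0]]
177 [[318.0, -170.0, -6.0], [316.0, -158.0, -2.0]]
178 [[327.0, -164.0, -3.0], [322.0, -154.0, -1.0]]
179 [[334.0, -159.0, -1.0], [326.0, -152.0, -3.0]]
186 [[317.0, -66.0, -0.0], [619.0, 110.0, 253.0]]
188 [[323.0, -62.0, -3.0], [618.0, 110.0, 246.0]]
190 [[333.0, -56.0, -3.0], [620.0, 112.0, 243.0]]
192 [[395.0, -21.0, 42.0], [619.0, 112.0, 236.0]]
194 [[390.0, -23.0, 30.0], [382.0, -13.0, 29.0]]
196 [[390.0, -22.0, 22.0], [381.0, -13.0, 21.0]]
198 [[419.0, -6.0, 40.0], [414.0, 5.0, 42.0]]
```

View pics/tips.png

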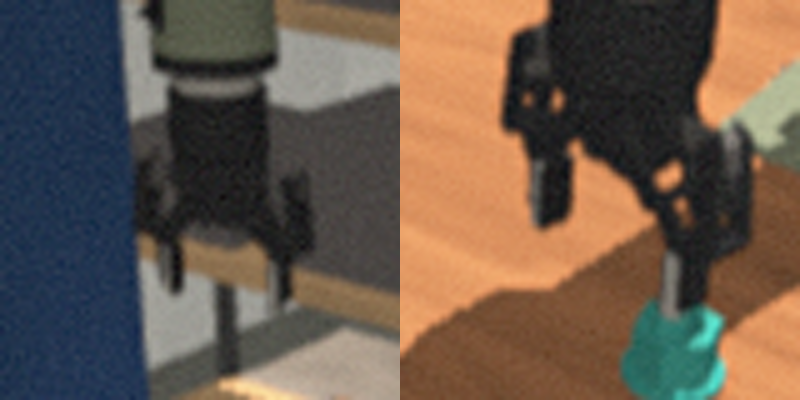

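The fingertips show about 50 mm above the reported TCP, where I expected about 13 mm. I'll set the jaws to about nut width and look again before descending.

```bash
python3 -m creep '[{"claw":-0.18,"delta_pos":[0,0,0],"rotation":[0,0,0]},{"claw":-0.18,"delta_pos":[0,0,0],"rotation":[0,0,0]},{"claw":-0.18,"delta_pos":[0,0,0],"rotation":[0,0,0]},{"claw":-0.18,"delta_pos":[0,0,0],"rotation":[0,0,0]},{"claw":-0.18,"delta_pos":[0,0,0],"rotation":[0,0,0]},{"claw":-0.18,"delta_pos":[0,0,0],"rotation":[0,0,0]}]'; python3 -c "
from h import *
from workcell import get_image
st([.598,.065,.16]);rot_to(75)
s=get_image('scene');np.savez('scene2.npz',**s)
crop(s,250,150,80,80,7,'pics/sc2.png')
R=np.array(s['R'])
for u in range(270,316,3):
  for v in range(150,205):
    p=cv2.undistortPoints(np.array([[[u,v]]],float),K(s),s['D'])[0,0];z=s['z_map'][v,u];X=R.T@(np.array([p[0]*z,p[1]*z,z])-s['t'])
    if X[2]>.15: last=(u,v,np.round(X*1000))
  print(last)
"
```

```text
time: 4.53
tcp_pos: [0.598, 0.0654, 0.18]
tool_rot: [-0.0, 0.128, 0.992, -0.0]
ft_force: [0.1, -0.1, 0.1]
opening: 0.586
t 4.53 p [598.   65.4 180. ] yhead 75.2 zax [-1.e-04 -2.e-04 -1.e+00] F [ 0.1 -0.1  0.1] M [-0.    0.01  0.05] op 0.586 j7 0.72
tool delta mm [-0.1 -0.4 20. ]
rot tool deg [-0.01 -0.    0.24]
tilt fix deg [-0.01 -0.   -0.  ]
(270, 183, array([1243.,  444.,  761.]))
(273, 152, array([595.,   2., 291.]))
(276, 163, array([597.,  14., 266.]))
(279, 167, array([601.,  25., 261.]))
(282, 189, array([1243.,  444.,  761.]))
(285, 186, array([1243.,  444.,  761.]))
(288, 180, array([583.,  42., 220.]))
(291, 163, array([610.,  64., 292.]))
(294, 170, array([621.,  79., 285.]))
(297, 193, array([616.,  90., 222.]))
(300, 193, array([611.,  95., 220.]))
(303, 191, array([611., 103., 231.]))
(306, 185, array([601., 104., 242.]))
(309, 181, array([618., 119., 270.]))
(312, 180, array([608., 121., 268.]))
(315, 176, array([1243.,  444.,  761.]))
```

View pics/sc2.png

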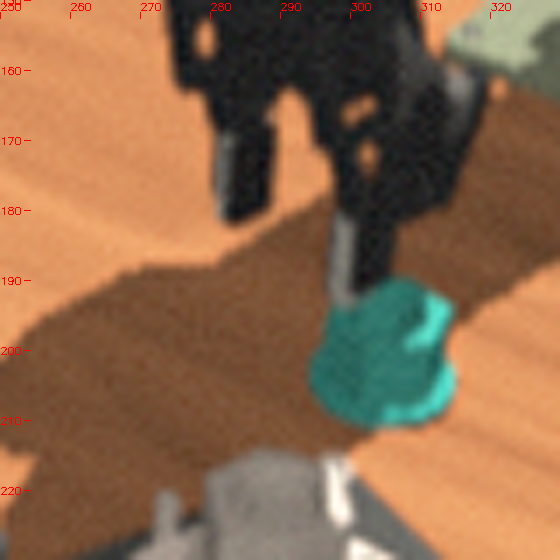

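```bash
python3 -m creep '[{"claw":-1,"delta_pos":[0,0,0],"rotation":[0,0,0]},{"claw":-1,"delta_pos":[0,0,0],"rotation":[0,0,0]},{"claw":-1,"delta_pos":[0,0,0],"rotation":[0,0,0]},{"claw":-1,"delta_pos":[0,0,15],"rotation":[0,0,0]},{"claw":-1,"delta_pos":[0,0,15],"rotation":[0,0,0]},{"claw":-1,"delta_pos":[0,0,15],"rotation":[0,0,0]},{"claw":-1,"delta_pos":[0,0,15],"rotation":[0,0,0]},{"claw":-1,"delta_pos":[0,0,15],"rotation":[0,0,0]},{"claw":-1,"delta_pos":[0,0,8],"rotation":[0,0,0]},{"claw":-1,"delta_pos":[0,0,0],"rotation":[0,0,0]},{"claw":-1,"delta_pos":[0,0,0],"rotation":[0,0,0]}]'; python3 -c "
from h import *
from workcell import get_image
st([.598,.065,.087]);rot_to(75)
s=get_image('scene');np.savez('scene3.npz',**s)
crop(s,240,160,100,100,6,'pics/sc3.png')
"
```

```text
time: 5.5
tcp_pos: [0.5988, 0.0656, 0.0946]
tool_rot: [0.001, 0.129, 0.992, 0.0]
ft_force: [-0.4, -0.2, -0.4]
opening: 0.994
t 5.50 p [598.8  65.6  94.6] yhead 75.2 zax [ 2.1e-03  5.0e-04 -1.0e+00] F [-0.4 -0.2 -0.4] M [-0.03 -0.03 -0.01] op 0.994 j7 0.65
tool delta mm [ 0.6 -0.8  7.6]
rot tool deg [0.06 0.11 0.22]
tilt fix deg [ 0.06  0.11 -0.  ]
```

View pics/sc3.png

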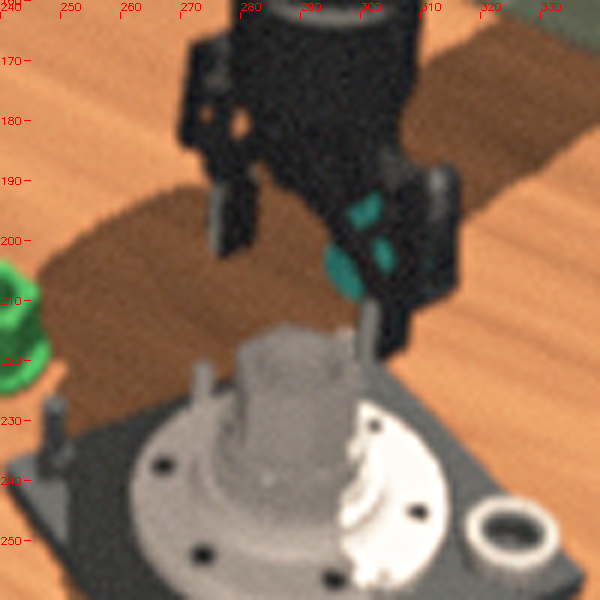

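The open fingertips, at (277,202) and (303,220), are still about 35 mm above the nut's top, so they really are about 48 mm above the reported TCP. I'll descend by picture and keep watch on the force.

```bash
python3 -m creep '[{"claw":-1,"delta_pos":[0.6,-0.5,10],"rotation":[0,0,0]},{"claw":-1,"delta_pos":[0,0,10],"rotation":[0,0,0]},{"claw":-1,"delta_pos":[0,0,10],"rotation":[0,0,0]},{"claw":-1,"delta_pos":[0,0,0],"rotation":[0,0,0]},{"claw":-1,"delta_pos":[0,0,0],"rotation":[0,0,0]}]'; python3 -c "
from h import *
from workcell import get_image
st([.598,.065,.042]);rot_to(75)
s=get_image('scene');np.savez('scene3.npz',**s)
crop(s,240,170,100,100,6,'pics/sc4.png')
"
```

```text
time: 5.97
tcp_pos: [0.599, 0.0653, 0.0634]
tool_rot: [0.002, 0.129, 0.992, 0.001]
ft_force: [0.2, -0.6, -0.1]
opening: 0.998
t 5.97 p [599.   65.3  63.4] yhead 75.2 zax [ 4.9e-03  8.0e-04 -1.0e+00] F [ 0.2 -0.6 -0.1] M [ 0.03 -0.04  0.02] op 0.998 j7 0.62
tool delta mm [ 1.  -0.6 21.4]
rot tool deg [0.12 0.26 0.2 ]
tilt fix deg [ 0.12  0.26 -0.  ]
```

View pics/sc4.png

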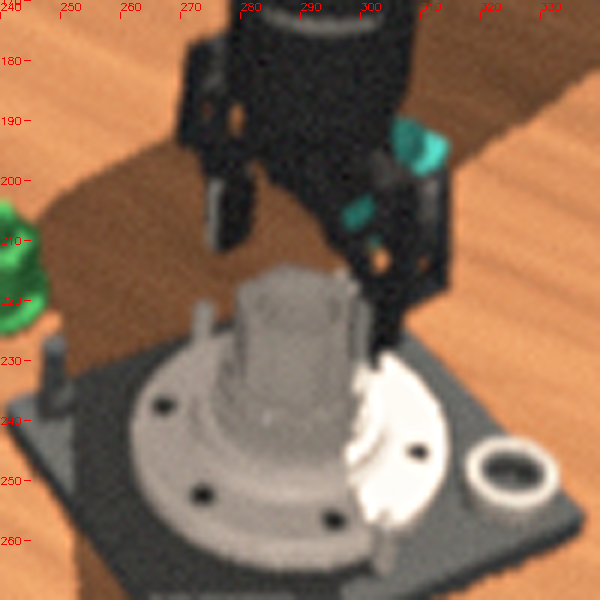

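```bash
python3 -m creep '[{"claw":-1,"delta_pos":[0.5,0,7],"rotation":[0.1,0.3,0.2]},{"claw":-1,"delta_pos":[0.5,0,6],"rotation":[0,0,0]},{"claw":-1,"delta_pos":[0,0,5],"rotation":[0,0,0]},{"claw":-1,"delta_pos":[0,0,0],"rotation":[0.1,0.2,0]},{"claw":-1,"delta_pos":[0,0,0],"rotation":[0,0,0]}]'; python3 -c "
from h import *
from workcell import get_image
st([.598,.065,.042]);rot_to(75)
s=get_image('scene');np.savez('scene3.npz',**s)
crop(s,250,190,80,80,7,'pics/sc5.png')
"
```

```text
time: 6.43
tcp_pos: [0.5981, 0.0657, 0.0439]
tool_rot: [-0.003, 0.131, 0.991, -0.001]
ft_force: [-0.5, 0.0, 0.2]
opening: 1.002
t 6.43 p [598.1  65.7  43.9] yhead 75.0 zax [-5.1e-03 -4.0e-04 -1.0e+00] F [-0.5  0.   0.2] M [ 0.03 -0.06  0.06] op 1.002 j7 0.61
tool delta mm [-0.1 -0.7  1.9]
rot tool deg [-0.1  -0.28 -0.03]
tilt fix deg [-0.1  -0.28 -0.  ]
```

View pics/sc5.png

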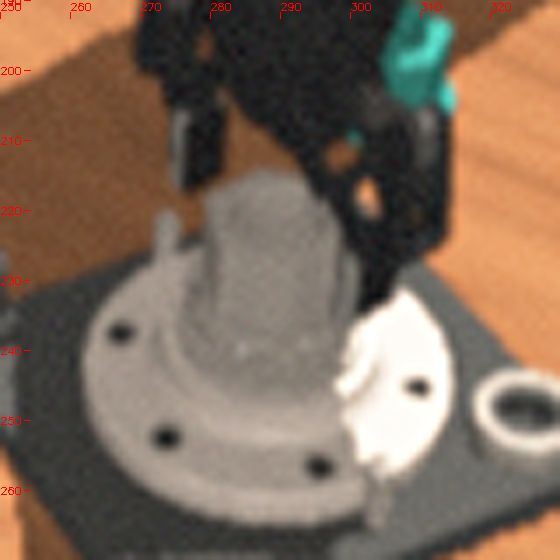

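```bash
python3 -m creep '[{"claw":-0.1,"delta_pos":[0,0,0],"rotation":[-0.1,-0.3,0]},{"claw":-0.1,"delta_pos":[0,0,0],"rotation":[0,0,0]},{"claw":-0.1,"delta_pos":[0,0,0],"rotation":[0,0,0]},{"claw":-0.1,"delta_pos":[0,0,0],"rotation":[0,0,0]},{"claw":-0.1,"delta_pos":[0,0,0],"rotation":[0,0,0]},{"claw":-0.1,"delta_pos":[0,0,0],"rotation":[0,0,0]}]' 25; python3 -c "
from h import *
from workcell import get_image
st([.598,.065,.042]);rot_to(75)
s=get_image('scene');np.savez('scene3.npz',**s)
crop(s,250,190,80,80,7,'pics/sc6.png')
"
```

```text
time: 6.98
tcp_pos: [0.5982, 0.0652, 0.0446]
tool_rot: [0.001, 0.131, 0.991, -0.0]
ft_force: [0.1, -0.2, -0.6]
opening: 0.579
t 6.98 p [598.2  65.2  44.6] yhead 75.0 zax [ 1.9e-03 -6.0e-04 -1.0e+00] F [ 0.1 -0.2 -0.6] M [-0.05  0.03 -0.  ] op 0.579 j7 0.60
tool delta mm [ 0.2 -0.3  2.6]
rot tool deg [-0.    0.12 -0.04]
tilt fix deg [-0.    0.12  0.  ]
```

View pics/sc6.png

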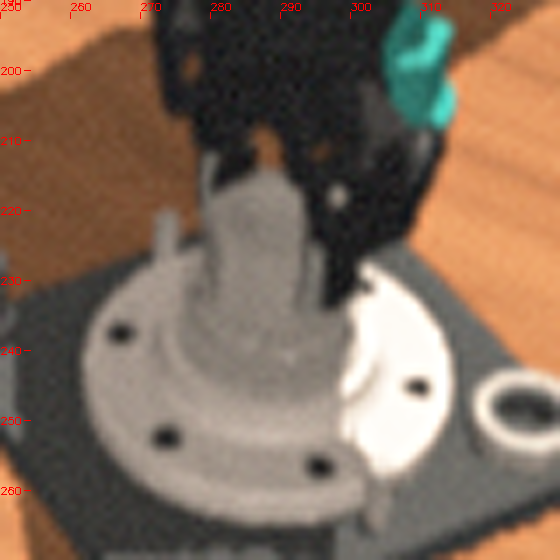

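```bash
python3 -m creep '[{"claw":1,"delta_pos":[0,0,0],"rotation":[0,0,0]},{"claw":1,"delta_pos":[0,0,0],"rotation":[0,0,0]},{"claw":1,"delta_pos":[0,0,0],"rotation":[0,0,0]},{"claw":1,"delta_pos":[0,0,1],"rotation":[0,0,0]}]' 40; python3 -c "
from h import *
st();rot_to(75)"; python3 -m creep '[{"claw":1,"delta_pos":[0,0,1.5],"rotation":[0,0,0]},{"claw":1,"delta_pos":[0,0,1.5],"rotation":[0,0,0]}]';python3 -c "
from h import *
st();rot_to(75)"
```

```text
time: 7.37
tcp_pos: [0.5984, 0.0653, 0.0441]
tool_rot: [0.001, 0.131, 0.991, -0.0]
ft_force: [-5.1, -2.6, 23.0]
opening: 0.575
t 7.37 p [598.4  65.3  44.1] yhead 75.0 zax [ 2.4e-03 -6.0e-04 -1.0e+00] F [-5.1 -2.6 23. ] M [-0.67  1.39 -0.02] op 0.575 j7 0.60
rot tool deg [ 0.    0.14 -0.04]
tilt fix deg [ 0.    0.14 -0.  ]
time: 7.53
tcp_pos: [0.5987, 0.0652, 0.0438]
tool_rot: [0.002, 0.131, 0.991, -0.0]
ft_force: [-12.0, -4.1, 35.3]
opening: 0.581
t 7.53 p [598.7  65.2  43.8] yhead 74.9 zax [ 0.0039 -0.0014 -1.    ] F [-12.   -4.1  35.3] M [-0.93  2.84 -0.02] op 0.581 j7 0.60
rot tool deg [-0.02  0.24 -0.07]
tilt fix deg [-0.02  0.24  0.  ]
```

```bash
python3 -m creep '[{"claw":1,"delta_pos":[0,0,0.4],"rotation":[0,0.2,-3]},{"claw":1,"delta_pos":[0,0,0.4],"rotation":[0,0,-3]},{"claw":1,"delta_pos":[0,0,0.4],"rotation":[0,0,-3]},{"claw":1,"delta_pos":[0,0,0.4],"rotation":[0,0,-3]}]';python3 -c "
from h import *
st();rot_to(75)"
```

```text
time: 7.87
tcp_pos: [0.5985, 0.0654, 0.0443]
tool_rot: [0.001, 0.024, 1.0, -0.001]
ft_force: [-2.0, -0.7, 5.5]
opening: 0.578
t 7.87 p [598.5  65.4  44.3] yhead 87.3 zax [ 0.0011 -0.0014 -1.    ] F [-2.  -0.7  5.5] M [-0.1   0.77 -0.08] op 0.578 j7 0.77
rot tool deg [-0.07  0.08 12.27]
tilt fix deg [-0.08  0.07  0.  ]
```

```bash
python3 -m creep '[{"claw":1,"delta_pos":[0,0,0.6],"rotation":[0,0,-3]},{"claw":1,"delta_pos":[0,0,0.6],"rotation":[0,0,-3]},{"claw":1,"delta_pos":[0,0,0.6],"rotation":[0,0,-3]}]';python3 -c "
from h import *
st();rot_to(75)"
```

```text
time: 8.12
tcp_pos: [0.5985, 0.0656, 0.0441]
tool_rot: [0.001, -0.058, 0.998, -0.001]
ft_force: [-4.9, -0.7, 15.0]
opening: 0.572
t 8.12 p [598.5  65.6  44.1] yhead 96.7 zax [ 0.0019 -0.0016 -1.    ] F [-4.9 -0.7 15. ] M [-0.18  1.14 -0.21] op 0.572 j7 0.91
rot tool deg [-0.09  0.12 21.7 ]
tilt fix deg [-0.11  0.1   0.  ]
```

```bash
python3 -m creep '[{"claw":1,"delta_pos":[0,0,0.5],"rotation":[0,0,-3]},{"claw":1,"delta_pos":[0,0,0.5],"rotation":[0,0,-3]}]';python3 -c "
from h import *
st()"; 
```

```text
time: 8.28
tcp_pos: [0.5984, 0.0657, 0.0442]
tool_rot: [0.001, -0.113, 0.994, -0.001]
ft_force: [-4.7, -2.0, 8.9]
opening: 0.575
t 8.28 p [598.4  65.7  44.2] yhead 103.0 zax [ 0.0022 -0.0017 -1.    ] F [-4.7 -2.   8.9] M [-0.55  0.99 -0.11] op 0.575 j7 1.00
```

```bash
python3 -m creep '[{"claw":1,"delta_pos":[0,0,0.5],"rotation":[0,0,-3]},{"claw":1,"delta_pos":[0,0,0.5],"rotation":[0,0,-3]}]';python3 -c "
from h import *
st()"; 
```

```text
time: 8.45
tcp_pos: [0.5984, 0.0658, 0.0442]
tool_rot: [0.001, -0.167, 0.986, -0.001]
ft_force: [-3.6, 0.4, 10.5]
opening: 0.574
t 8.45 p [598.4  65.8  44.2] yhead 109.3 zax [ 0.0026 -0.002  -1.    ] F [-3.6  0.4 10.5] M [-0.22  1.06 -0.19] op 0.574 j7 1.09
```

```bash
python3 -m creep '[{"claw":1,"delta_pos":[0,0,0.5],"rotation":[0,0.1,-3]},{"claw":1,"delta_pos":[0,0,0.5],"rotation":[0,0,-3]}]';python3 -c "
from h import *
st()"; 
```

```text
time: 8.62
tcp_pos: [0.5981, 0.0658, 0.044]
tool_rot: [0.0, -0.221, 0.975, -0.001]
ft_force: [-2.6, -2.0, 3.6]
opening: 0.577
t 8.62 p [598.1  65.8  44. ] yhead 115.6 zax [ 8.0e-04 -2.8e-03 -1.0e+00] F [-2.6 -2.   3.6] M [-0.47  0.78 -0.08] op 0.577 j7 1.18
```

```bash
python3 -m creep '[{"claw":1,"delta_pos":[0,0,0.6],"rotation":[0,0,0]},{"claw":1,"delta_pos":[0,0,0.6],"rotation":[0,0,0]}]';python3 -c "
from h import *
st()"; 
```

```text
time: 8.78
tcp_pos: [0.5983, 0.0656, 0.0437]
tool_rot: [0.0, -0.223, 0.975, -0.002]
ft_force: [-4.1, -2.2, 13.8]
opening: 0.577
t 8.78 p [598.3  65.6  43.7] yhead 115.8 zax [ 0.0014 -0.0032 -1.    ] F [-4.1 -2.2 13.8] M [-0.32  0.98  0.13] op 0.577 j7 1.19
```

Not yet; the nut is still on the thread ends. I'll keep turning back.

```bash
python3 -m creep '[{"claw":1,"delta_pos":[0,0,0.5],"rotation":[0,0,-3]},{"claw":1,"delta_pos":[0,0,0.5],"rotation":[0,0,-2]}]';python3 -c "
from h import *
st();rot_to(75)"; 
```

```text
time: 8.95
tcp_pos: [0.598, 0.0655, 0.0428]
tool_rot: [0.0, -0.266, 0.964, -0.002]
ft_force: [-0.9, -1.1, -4.1]
opening: 0.575
t 8.95 p [598.   65.5  42.8] yhead 120.9 zax [ 0.0011 -0.0037 -1.    ] F [-0.9 -1.1 -4.1] M [-0.    0.02 -0.01] op 0.575 j7 1.26
rot tool deg [-2.20e-01  3.00e-02  4.59e+01]
tilt fix deg [-0.21 -0.06 -0.  ]
```

The nut has come off the ends: z is down and the force has become the nut's hanging weight. I'll stop turning and lower it.

```bash
python3 -m creep '[{"claw":1,"delta_pos":[0,0,1],"rotation":[-0.2,0,0]},{"claw":1,"delta_pos":[0,0,1],"rotation":[0,0,0]},{"claw":1,"delta_pos":[0,0,0.7],"rotation":[0,0,0]}]';python3 -c "
from h import *
st()"; 
```

```text
time: 9.2
tcp_pos: [0.5981, 0.0654, 0.0402]
tool_rot: [-0.0, -0.266, 0.964, -0.0]
ft_force: [-6.3, -2.5, 24.7]
opening: 0.577
t 9.20 p [598.1  65.4  40.2] yhead 120.9 zax [-8.e-04 -3.e-04 -1.e+00] F [-6.3 -2.5 24.7] M [-0.6   1.62 -0.06] op 0.577 j7 1.26
```

```bash
python3 -m creep '[{"claw":1,"delta_pos":[0,0,-0.2],"rotation":[0,0,1]},{"claw":1,"delta_pos":[0,0,0.2],"rotation":[0,0,3]},{"claw":1,"delta_pos":[0,0,0.2],"rotation":[0,0,3]}]';python3 -c "
from h import *
st()"; 
```

```text
time: 9.45
tcp_pos: [0.5982, 0.0654, 0.04]
tool_rot: [-0.0, -0.204, 0.979, 0.0]
ft_force: [-0.9, -0.0, 0.0]
opening: 0.58
t 9.45 p [598.2  65.4  40. ] yhead 113.5 zax [-7.e-04  1.e-04 -1.e+00] F [-0.9 -0.   0. ] M [-0.13  0.1  -0.02] op 0.580 j7 1.15
```

```bash
python3 -m creep '[{"claw":1,"delta_pos":[0,0,0.3],"rotation":[0,0,3]},{"claw":1,"delta_pos":[0,0,0.3],"rotation":[0,0,3]},{"claw":1,"delta_pos":[0,0,0.3],"rotation":[0,0,3]},{"claw":1,"delta_pos":[0,0,0.3],"rotation":[0,0,3]}]';python3 -c "
from h import *
st();rot_to(75)"; 
```

```text
time: 9.78
tcp_pos: [0.5983, 0.0651, 0.0391]
tool_rot: [-0.0, -0.092, 0.996, -0.0]
ft_force: [-1.5, -0.2, 2.0]
opening: 0.578
t 9.78 p [598.3  65.1  39.1] yhead 100.5 zax [-3.e-04 -2.e-04 -1.e+00] F [-1.5 -0.2  2. ] M [-0.18  0.4   0.02] op 0.578 j7 0.96
rot tool deg [-1.000e-02 -2.000e-02  2.551e+01]
tilt fix deg [-0.01 -0.02 -0.  ]
```

The nut is following the lead: 20° forward and 1.2 mm down, nearly free of force. I'll carry on.

```bash
python3 -m creep '[{"claw":1,"delta_pos":[0,0,0.3],"rotation":[0,0,4]},{"claw":1,"delta_pos":[0,0,0.3],"rotation":[0,0,4]},{"claw":1,"delta_pos":[0,0,0.3],"rotation":[0,0,4]},{"claw":1,"delta_pos":[0,0,0.3],"rotation":[0,0,4]},{"claw":1,"delta_pos":[0,0,0.3],"rotation":[0,0,4]},{"claw":1,"delta_pos":[0,0,0.3],"rotation":[0,0,4]}]';python3 -c "
from h import *
st();rot_to(75)"; 
```

```text
time: 10.28
tcp_pos: [0.5984, 0.0648, 0.0374]
tool_rot: [0.0, 0.132, 0.991, -0.0]
ft_force: [-1.6, -1.0, 1.3]
opening: 0.578
t 10.28 p [598.4  64.8  37.4] yhead 74.8 zax [-0.e+00 -5.e-04 -1.e+00] F [-1.6 -1.   1.3] M [-0.19  0.33  0.03] op 0.578 j7 0.59
rot tool deg [-0.03  0.01 -0.17]
tilt fix deg [-0.03  0.01  0.  ]
```

```bash
python3 -m creep '[{"claw":1,"delta_pos":[0,0,0.3],"rotation":[0,0,4]},{"claw":1,"delta_pos":[0,0,0.3],"rotation":[0,0,4]},{"claw":1,"delta_pos":[0,0,0.3],"rotation":[0,0,4]},{"claw":1,"delta_pos":[0,0,0.3],"rotation":[0,0,4]},{"claw":1,"delta_pos":[0,0,0.3],"rotation":[0,0,4]},{"claw":1,"delta_pos":[0,0,0.3],"rotation":[0,0,4]},{"claw":1,"delta_pos":[0,0,0.3],"rotation":[0,0,4]},{"claw":1,"delta_pos":[0,0,0.3],"rotation":[0,0,4]}]';python3 -c "
from h import *
st();rot_to(75)"; 
```

```text
time: 10.95
tcp_pos: [0.5983, 0.0643, 0.0351]
tool_rot: [0.0, 0.419, 0.908, -0.001]
ft_force: [-1.7, -0.3, 1.1]
opening: 0.579
t 10.95 p [598.3  64.3  35.1] yhead 40.5 zax [ 1.0e-04 -1.4e-03 -1.0e+00] F [-1.7 -0.3  1.1] M [-0.28  0.37  0.04] op 0.579 j7 0.12
rot tool deg [ -0.07   0.05 -34.52]
tilt fix deg [-0.05  0.07  0.  ]
```

```bash
python3 -m creep '[{"claw":1,"delta_pos":[0,0,0.3],"rotation":[0,0,4]},{"claw":1,"delta_pos":[0,0,0.3],"rotation":[0,0,4]},{"claw":1,"delta_pos":[0,0,0.3],"rotation":[0,0,4]},{"claw":1,"delta_pos":[0,0,0.3],"rotation":[0,0,4]},{"claw":1,"delta_pos":[0,0,0.3],"rotation":[0,0,4]}]';python3 -c "
from h import *
st();rot_to(75)"; 
```

```text
time: 11.37
tcp_pos: [0.5981, 0.0641, 0.0337]
tool_rot: [0.001, 0.581, 0.814, -0.001]
ft_force: [-2.0, -0.3, 0.5]
opening: 0.574
t 11.37 p [598.1  64.1  33.7] yhead 19.0 zax [ 2.e-04 -2.e-03 -1.e+00] F [-2.  -0.3  0.5] M [-0.27  0.42 -0.03] op 0.574 j7 -0.16
rot tool deg [ -0.08   0.09 -55.98]
tilt fix deg [-0.03  0.11  0.  ]
```

```bash
python3 -m creep '[{"claw":1,"delta_pos":[0,0,0.3],"rotation":[-0.03,0.1,4]},{"claw":1,"delta_pos":[0,0,0.3],"rotation":[0,0,4]},{"claw":1,"delta_pos":[0,0,0.3],"rotation":[0,0,4]},{"claw":1,"delta_pos":[0,0,0.3],"rotation":[0,0,3]},{"claw":1,"delta_pos":[0,0,0.3],"rotation":[0,0,3]}]';python3 -c "
from h import *
st();rot_to(75)"; 
```

```text
time: 11.78
tcp_pos: [0.5979, 0.0641, 0.0324]
tool_rot: [0.0, 0.71, 0.705, -0.0]
ft_force: [-1.7, -0.5, 3.0]
opening: 0.574
t 11.78 p [597.9  64.1  32.4] yhead -0.4 zax [ 2.e-04 -6.e-04 -1.e+00] F [-1.7 -0.5  3. ] M [-0.25  0.5   0.03] op 0.574 j7 -0.40
rot tool deg [-1.00e-02  4.00e-02 -7.54e+01]
tilt fix deg [ 0.01  0.04 -0.  ]
```

Contact should come soon, so smaller steps from here.

```bash
python3 -m creep '[{"claw":1,"delta_pos":[0,0,0.2],"rotation":[0,0,3]},{"claw":1,"delta_pos":[0,0,0.2],"rotation":[0,0,3]},{"claw":1,"delta_pos":[0,0,0.2],"rotation":[0,0,3]},{"claw":1,"delta_pos":[0,0,0.2],"rotation":[0,0,3]}]';python3 -c "
from h import *
st()"; 
```

```text
time: 12.12
tcp_pos: [0.5977, 0.0643, 0.0322]
tool_rot: [0.0, 0.784, 0.62, -0.0]
ft_force: [-3.1, -1.5, 4.6]
opening: 0.579
t 12.12 p [597.7  64.3  32.2] yhead -13.3 zax [ 5.e-04 -7.e-04 -1.e+00] F [-3.1 -1.5  4.6] M [-0.36  0.57  0.18] op 0.579 j7 -0.56
```

```bash
python3 -m creep '[{"claw":1,"delta_pos":[0,0,0.1],"rotation":[0,0,3]},{"claw":1,"delta_pos":[0,0,0.1],"rotation":[0,0,3]}]';python3 -c "
from h import *
st()"; 
```

```text
time: 12.28
tcp_pos: [0.5976, 0.0643, 0.0322]
tool_rot: [0.001, 0.818, 0.575, -0.0]
ft_force: [-2.5, -1.4, 2.3]
opening: 0.575
t 12.28 p [597.6  64.3  32.2] yhead -19.8 zax [ 5.e-04 -1.e-03 -1.e+00] F [-2.5 -1.4  2.3] M [-0.26  0.31  0.13] op 0.575 j7 -0.64
```

Collar is on the washer: z stays at 32.2 mm and there is rubbing torque. I'll raise the grip to 80 N and turn in small steps until it tightens.

```bash
python3 -m creep '[{"claw":1,"delta_pos":[0,0,0.05],"rotation":[0,0,0]},{"claw":1,"delta_pos":[0,0,0.05],"rotation":[0,0,1.5]},{"claw":1,"delta_pos":[0,0,0.05],"rotation":[0,0,1.5]}]' 80;python3 -c "
from h import *
st()"; 
```

```text
time: 12.53
tcp_pos: [0.5976, 0.0643, 0.0324]
tool_rot: [0.001, 0.835, 0.55, -0.0]
ft_force: [-2.8, -0.8, 1.6]
opening: 0.57
t 12.53 p [597.6  64.3  32.4] yhead -23.2 zax [ 9.0e-04 -1.3e-03 -1.0e+00] F [-2.8 -0.8  1.6] M [-0.32  0.32  0.14] op 0.570 j7 -0.68
```

```bash
python3 -m creep '[{"claw":1,"delta_pos":[0,0,0.05],"rotation":[0,0,1.5]}]';python3 -c "
from h import *
st()"; 
```

```text
time: 12.62
tcp_pos: [0.5976, 0.0643, 0.0324]
tool_rot: [0.001, 0.843, 0.538, 0.0]
ft_force: [-2.5, -0.7, 2.5]
opening: 0.567
t 12.62 p [597.6  64.3  32.4] yhead -24.9 zax [ 0.001  -0.0013 -1.    ] F [-2.5 -0.7  2.5] M [-0.28  0.4   0.16] op 0.567 j7 -0.70
```

```bash
python3 -m creep '[{"claw":1,"delta_pos":[0,0,0.05],"rotation":[0,0,1.5]}]';python3 -c "
from h import *
st()"; 
```

```text
time: 12.7
tcp_pos: [0.5976, 0.0643, 0.0323]
tool_rot: [0.001, 0.85, 0.526, 0.0]
ft_force: [-3.2, -0.4, 3.2]
opening: 0.569
t 12.70 p [597.6  64.3  32.3] yhead -26.5 zax [ 9.0e-04 -1.3e-03 -1.0e+00] F [-3.2 -0.4  3.2] M [-0.33  0.44  0.24] op 0.569 j7 -0.72
```

```bash
python3 -m creep '[{"claw":1,"delta_pos":[0,0,0.05],"rotation":[0,0,1.5]}]';python3 -c "
from h import *
st()"; 
```

```text
time: 12.78
tcp_pos: [0.5976, 0.0643, 0.0323]
tool_rot: [0.001, 0.858, 0.514, 0.0]
ft_force: [-3.0, -0.6, 4.5]
opening: 0.567
t 12.78 p [597.6  64.3  32.3] yhead -28.2 zax [ 9.0e-04 -1.3e-03 -1.0e+00] F [-3.  -0.6  4.5] M [-0.33  0.55  0.26] op 0.567 j7 -0.74
```

```bash
python3 -m creep '[{"claw":1,"delta_pos":[0,0,0.05],"rotation":[0,0,1.5]}]';python3 -c "
from h import *
st()"; 
```

```text
time: 12.87
tcp_pos: [0.5975, 0.0643, 0.0323]
tool_rot: [0.001, 0.865, 0.501, 0.0]
ft_force: [-3.2, -0.4, 3.4]
opening: 0.57
t 12.87 p [597.5  64.3  32.3] yhead -29.8 zax [ 8.0e-04 -1.3e-03 -1.0e+00] F [-3.2 -0.4  3.4] M [-0.38  0.45  0.25] op 0.570 j7 -0.76
```

```bash
python3 -m creep '[{"claw":1,"delta_pos":[0,0,0],"rotation":[0,0,1.5]}]';python3 -c "
from h import *
st()"; 
```

```text
time: 12.95
tcp_pos: [0.5975, 0.0643, 0.0323]
tool_rot: [0.001, 0.872, 0.489, 0.0]
ft_force: [-4.0, -0.4, 2.8]
opening: 0.569
t 12.95 p [597.5  64.3  32.3] yhead -31.5 zax [ 8.0e-04 -1.3e-03 -1.0e+00] F [-4.  -0.4  2.8] M [-0.46  0.28  0.41] op 0.569 j7 -0.78
```

```bash
python3 -m creep '[{"claw":1,"delta_pos":[0,0,0],"rotation":[0,0,1.5]}]';python3 -c "
from h import *
st()"; 
```

```text
time: 13.03
tcp_pos: [0.5975, 0.0643, 0.0323]
tool_rot: [0.001, 0.879, 0.476, 0.0]
ft_force: [-3.5, -0.5, 2.9]
opening: 0.567
t 13.03 p [597.5  64.3  32.3] yhead -33.1 zax [ 8.0e-04 -1.5e-03 -1.0e+00] F [-3.5 -0.5  2.9] M [-0.58  0.17  0.58] op 0.567 j7 -0.80
```

Tightening. One more step for margin above 0.5 N m.

```bash
python3 -m creep '[{"claw":1,"delta_pos":[0,0,0],"rotation":[0,0,1.5]}]';python3 -c "
from h import *
st()"; 
```

```text
time: 13.12
tcp_pos: [0.5974, 0.0643, 0.0323]
tool_rot: [0.001, 0.886, 0.463, -0.0]
ft_force: [-4.1, -0.5, 4.1]
opening: 0.571
t 13.12 p [597.4  64.3  32.3] yhead -34.8 zax [ 8.0e-04 -1.6e-03 -1.0e+00] F [-4.1 -0.5  4.1] M [-0.74  0.1   0.75] op 0.571 j7 -0.82
```

```bash
python3 -m creep '[{"claw":1,"delta_pos":[0,0,0],"rotation":[0,0,1]}]';python3 -c "
from h import *
st()"; 
```

```text
time: 13.2
tcp_pos: [0.5974, 0.0642, 0.0323]
tool_rot: [0.001, 0.891, 0.455, -0.0]
ft_force: [-4.9, -0.9, 3.0]
opening: 0.569
t 13.20 p [597.4  64.2  32.3] yhead -35.9 zax [ 9.0e-04 -1.9e-03 -1.0e+00] F [-4.9 -0.9  3. ] M [-0.79  0.04  0.89] op 0.569 j7 -0.84
```

It reached 0.89 N m with a steep rise, so it is hand-tight. I'll let go and look.

```bash
python3 -m creep '[{"claw":-1,"delta_pos":[0,0,0],"rotation":[0,0,0]},{"claw":-1,"delta_pos":[0,0,0],"rotation":[0,0,0]},{"claw":-1,"delta_pos":[0,0,0],"rotation":[0,0,0]},{"claw":-1,"delta_pos":[0,0,0],"rotation":[0,0,0]},{"claw":-1,"delta_pos":[0,0,0],"rotation":[0,0,0]},{"claw":-1,"delta_pos":[0,0,0],"rotation":[0,0,0]}]';python3 -c "
from h import *
from workcell import get_image
st([.5975,.0643,.15])
s=get_image('scene');crop(s,240,170,100,100,6,'pics/sc7.png')"; 
```

```text
time: 13.7
tcp_pos: [0.5983, 0.065, 0.032]
tool_rot: [0.001, 0.891, 0.453, 0.001]
ft_force: [-0.0, 0.5, -0.4]
opening: 1.002
t 13.70 p [598.3  65.   32. ] yhead -36.1 zax [ 2.3e-03 -3.0e-04 -1.0e+00] F [-0.   0.5 -0.4] M [ 0.04  0.01 -0.02] op 1.002 j7 -0.84
tool delta mm [  -0.9    0.  -118. ]
```

View pics/sc7.png

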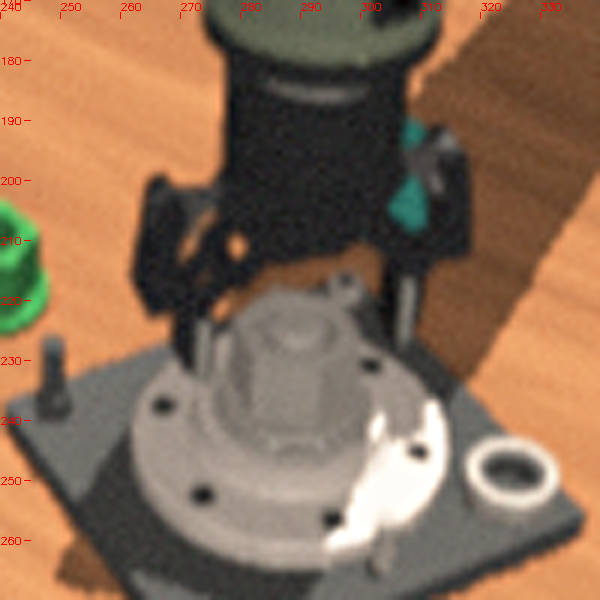

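Jaws are open at (272,232) and (306,227), clear of the nut, and the stud end now stands above the nut's top at (290,225). I'll retreat upward.

```bash
python3 -m creep '[{"claw":-1,"delta_pos":[0,0,-12],"rotation":[0,0,0]},{"claw":-1,"delta_pos":[0,0,-15],"rotation":[0,0,0]},{"claw":-1,"delta_pos":[0,0,-20],"rotation":[0,0,0]},{"claw":-1,"delta_pos":[0,0,-25],"rotation":[0,0,0]},{"claw":-1,"delta_pos":[0,0,-30],"rotation":[0,0,0]},{"claw":-1,"delta_pos":[0,0,-30],"rotation":[0,0,0]},{"claw":-1,"delta_pos":[0,0,-30],"rotation":[0,0,0]}]';python3 -c "
from h import *
st([.4,-.25,.20])"
```

```text
time: 14.33
tcp_pos: [0.5949, 0.0646, 0.2003]
tool_rot: [-0.001, 0.891, 0.454, -0.003]
ft_force: [0.3, -0.2, 0.3]
opening: 0.999
t 14.33 p [594.9  64.6 200.3] yhead -36.1 zax [-0.0057 -0.0011 -1.    ] F [ 0.3 -0.2  0.3] M [-0.   -0.02  0.01] op 0.999 j7 -0.82
tool delta mm [-369.1   27.6    1.7]
```

```bash
python3 -m creep '[{"claw":-1,"delta_pos":[-30,2,0],"rotation":[0,0,0]},{"claw":-1,"delta_pos":[-30,2,0],"rotation":[0,0,0]},{"claw":-1,"delta_pos":[-30,2,0],"rotation":[0,0,0]},{"claw":-1,"delta_pos":[-30,2,0],"rotation":[0,0,0]},{"claw":-1,"delta_pos":[-30,2,0],"rotation":[0,0,0]},{"claw":-1,"delta_pos":[-30,2,0],"rotation":[0,0,0]},{"claw":-1,"delta_pos":[-30,2,0],"rotation":[0,0,0]},{"claw":-1,"delta_pos":[-30,2,0],"rotation":[0,0,0]},{"claw":-1,"delta_pos":[0,0,0],"rotation":[0,0,0]},{"claw":-1,"delta_pos":[0,0,0],"rotation":[0,0,0]}]';python3 -c "
from h import *
from workcell import get_image
st()
s=get_image('scene');np.savez('scene9.npz',**s);crop(s,240,200,100,75,6,'pics/sc9.png');a=cv2.imread('pics/sc9.png')
t=get_image('top');np.savez('top9.npz',**t);cv2.imwrite('pics/top9.png',t['color'])
crop(t,185,150,75,75,8,'pics/tc9.png')
cv2.imwrite('pics/scene9.png',s['color'])"
```

```text
time: 15.17
tcp_pos: [0.4625, -0.1464, 0.216]
tool_rot: [0.004, 0.891, 0.454, 0.006]
ft_force: [0.9, 1.0, -0.1]
opening: 1.0
t 15.17 p [ 462.5 -146.4  216. ] yhead -36.0 zax [ 0.0136 -0.0011 -0.9999] F [ 0.9  1.  -0.1] M [-0.01 -0.02 -0.03] op 1.000 j7 -0.45
```

View pics/sc9.png

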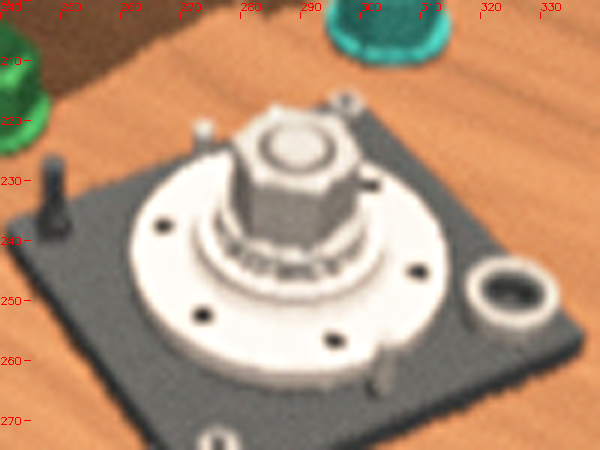

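View pics/tc9.png

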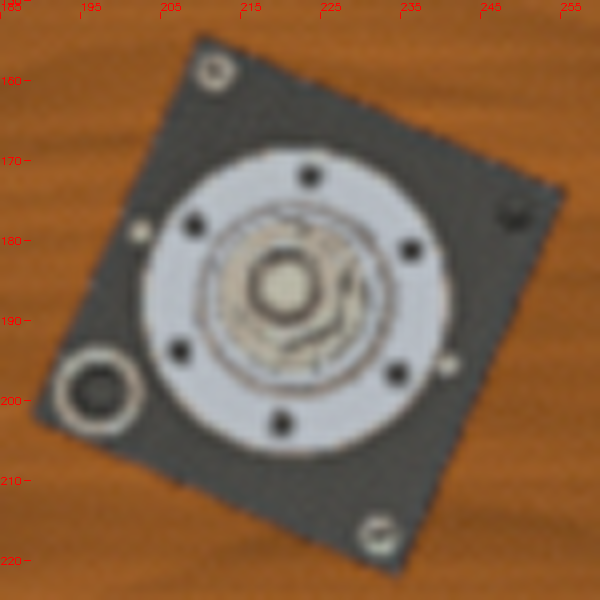

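View pics/scene9.png

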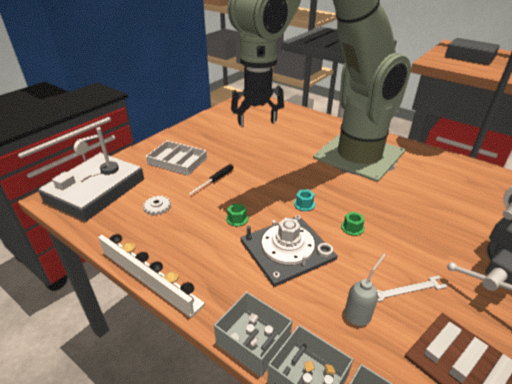

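```bash
python3 - <<'E'
from h import *
for f in('top9.npz','scene9.npz'):
    d=load(f);v,u=np.mgrid[:384,:512];z=d['z_map'];p=cv2.undistortPoints(np.dstack([u,v]).reshape(-1,1,2).astype(float),K(d),d['D']).reshape(384,512,2)
    X=(np.dstack([p*z[...,None],z])-d['t'])@np.array(d['R']);r=np.hypot(X[...,0]-.5982,X[...,1]-.065)
    for a,b,l in((0,.010,'stud'),(.018,.023,'nut top'),(.028,.032,'collar'),(.045,.06,'boss')):
        m=(r>a)&(r<b)&(X[...,2]>.04);print(f,l,m.sum(),np.round(np.percentile(X[...,2][m],[25,50,75])*1000,1))
s=load('scene9.npz');im=cv2.resize(s['color'][208:258,265:315],None,fx=8,fy=8,interpolation=cv2.INTER_CUBIC);o=[im.copy()]
h=np.radians(np.arange(6)*60+54);c=(.5998,.0665)
p=proj(s,np.c_[c[0]+.02887*np.cos(h),c[1]+.02887*np.sin(h),np.full(6,.096)]);cv2.polylines(im,[((p+.5-[265,208])*8).astype(int)],True,(0,0,255),1)
k=np.radians(np.arange(0,360,6));p=proj(s,np.c_[c[0]+.034*np.cos(k),c[1]+.034*np.sin(k),np.full(60,.062)]);cv2.polylines(im,[((p+.5-[265,208])*8).astype(int)],True,(255,0,0),1)
cv2.imwrite('pics/ov9.png',np.hstack(o+[im]))
E
```

```text
top9.npz stud 24 [ 97.9 102.2 105.5]
top9.npz nut top 57 [ 91.   96.8 100.3]
top9.npz collar 45 [59.9 64.1 66.7]
top9.npz boss 46 [40.7 41.6 43.4]
scene9.npz stud 30 [97.6 98.2 99. ]
scene9.npz nut top 66 [93.9 94.7 95.8]
scene9.npz collar 87 [60.4 62.7 77.7]Traceback (most recent call last):
  File "<stdin>", line 6, in <module>
    return _quantile_unchecked(
        a, q, axis, out, overwrite_input, method, keepdims, weights)
    return _ureduce(a,
                    func=_quantile_ureduce_func,
    ...<5 lines>...
                    overwrite_input=overwrite_input,
                    method=method)
    r = func(a, **kwargs)
    result = _quantile(arr,
                       quantiles=q,
    ...<2 lines>...
                       out=out,
                       weights=wgt)
    slices_having_nans = np.isnan(arr[-1, ...])
                                  ~~~^^^^^^^^^
IndexError: index -1 is out of bounds for axis 0 with size 0
```

```bash
python3 - <<'E'
from h import *
s=load('scene9.npz');o=[]
for a in(54,44):
    im=cv2.resize(s['color'][210:250,270:310],None,fx=10,fy=10,interpolation=cv2.INTER_CUBIC)
    if a==54:o.append(im.copy())
    h=np.radians(np.arange(6)*60+a);c=(.5998,.0665)
    p=proj(s,np.c_[c[0]+.02887*np.cos(h),c[1]+.02887*np.sin(h),np.full(6,.096)]);cv2.polylines(im,[((p+.5-[270,210])*10).astype(int)],True,(0,0,255),1);o.append(im)
cv2.imwrite('pics/ov10.png',cv2.resize(np.hstack(o),None,fx=.66,fy=.66))
E
```

```text
(no output)
```

View pics/ov10.png

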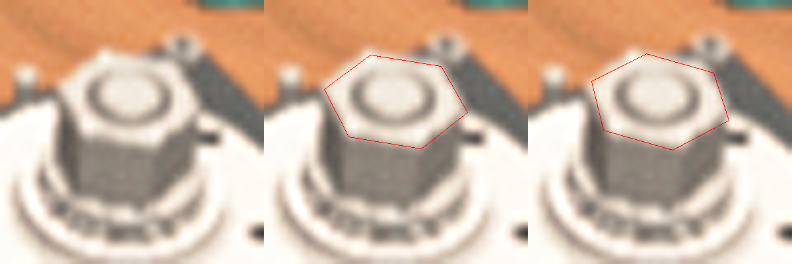

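The final heading matches the jaws, within about 3°, so the grip did not slip. The nut is seated, so I'll hand in.

```bash
python3 -c "
from workcell import *
print(sign_off())"
```

```text
the job is handed in; nothing more can be done
None
```

The nut is run home on the washer, hand-tight, and released. The job was handed in at about 15 s of robot time.

- **Turning back:** I gripped the nut on its flats and turned it counter-clockwise, mostly under 4–15 N of pressure. It dropped after about 46° (0.8 rad), 3.9 mm against the 4–5 mm you gave.
- **Press peaks:** The press briefly reached 35 N in the first down-press before turning, and 25 N when the nut landed after the drop.
- **Running forward:** It followed the 24 mm lead with almost no resistance. The collar met the washer about 2.2 rad after the drop.
- **Tightening:** About 0.5–0.6 rad further it tightened, slightly past the 0.3–0.5 rad given, which I put down to the fingers twisting. I stopped at about 0.9 N m, then opened the jaws and backed away clear of everything.

**Last checks:**
- The stud end stands about 3.5–5 mm above the nut's top (4 mm expected), and the collar's top is at about 62–64 mm (62 mm expected).
- The nut's final heading agrees with the jaws to within a few degrees, so the grip did not slip.
- The bearing, the cap screw and the other things show where they were at the start.

**What disagreed:**
- In the pictures the fingertips sat about 35 mm higher than the reported TCP implies. I set the grasp height from the images and watched the force.
- The two cameras placed the nut about 4 mm apart, so I used the mean.
- I never made out the punch mark, so I judged the rotation from the hexagon and the tool heading instead.

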